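# Isolate the router and set the cutter five clicks up from its bottom stop

## Task

Switch the router off at its isolator by turning the bar handle anticlockwise to its off position. Then wind the clicking height dial anticlockwise down to its bottom stop, and from there turn it clockwise exactly five clicks to raise the cutter, leaving it resting in the fifth click. Leave the isolator off and do not disturb the other things on the bench.

Things in the scene. Friction and masses are not known exactly. Their poses are not given: they have to be found in the camera images.
- lift_plate: Fixed aluminium router lift plate on the bench top, 180 (x) by 260 (y) by 12 mm. Origin: centre of its underside, on the bench top; z up. The cutter stands at y = -45 mm and the height dial at y = +80 mm in its frame.
- dial_grip (a point): Point fixed to the plate on the height dial's vertical axis, 45 mm above the bench, where to grip it. The dial is a ribbed round black knob, 60 mm diameter, from 26 to 64 mm above the bench (14 mm free below it), grippable across at any yaw. This point does not turn with it and the dial bears no mark. Clockwise (from above) raises the cutter; at the start it stands 2 to 4 clicks above its bottom stop.
- dial_foot (a point): Point on the plate's top face under the dial's axis, fixed. The dial has 12 clicks a turn (30 degrees of its spindle each). Turning against a click takes 0.4 to 0.6 N m at first, falling off as it turns; half-way to the next click the spindle snaps ahead by itself and the torque is near zero (under 0.07 N m) until the next one. Clicks must be counted by these torque bumps, because of the free play (see dial_top).
- dial_top (a point): Point on the dial's axis at the knob's top face, 64 mm above the bench, fixed. The knob has free play on its spindle, over 10 and under 30 degrees, turned through with almost no torque after each change of direction. The bottom stop is rigid (torque climbs past 0.9 N m at once) and is itself a click position, click zero, counted as none. The upper end is 12 clicks up.
- cutter_tip (a point): Middle of the top of the steel cutter, which stands upright in the plate, about 20 mm across. It rises only 0.3 mm a click; with the dial on its bottom stop it is 29.0 mm above the plate's underside (17.0 mm above its top face).
- isolator_grip (a point): Centre of the isolator's black bar handle (84 mm long along this point's x axis, 16 mm wide along y, 34 mm tall, 67 to 101 mm above the bench), on its vertical turning axis, 87 mm above the bench. It stands on a fixed grey enclosure 120 by 120 by 55 mm with a 48 mm round collar 6 mm high under the handle (top at 61 mm).
- isolator (a joint): Angle of the isolator handle in rad, growing anticlockwise seen from above: 0 = on (as found), 1.047 (60 degrees) = off. Both ends are stops and rest positions; it resists up to about 0.4 N m on the way to half-way and then snaps over by itself.
- block_plane: Steel block plane lying flat, 160 by 50 mm and about 50 mm tall, loose. Origin: centre of its underside. To be left alone.
- wood_frame: Square frame of light wood lying flat, 130 by 130 by 18 mm, loose. Origin: centre of its underside. To be left alone.
- glue_bottle: Upright plain pale bottle, 60 mm diameter, 150 mm tall, loose. Origin: centre of its underside. To be left alone.
- offcut: Wooden offcut lying flat, 170 by 45 by 22 mm, loose. Origin: centre of its underside. To be left alone.

How it is judged:
On the way, in this order (a step that is already met when the one before it is completed fails the run):
1. the isolator is turned off (value of joint isolator above 0.95 rad), for 0.2 s.
2. the dial is wound down to its bottom stop (z of cutter_tip in the frame of lift_plate below 0.0291 m), for 0.1 s.
3. the dial rests in the fifth click up (z of cutter_tip in the frame of lift_plate between 0.0304 and 0.0306 m), for 0.2 s.
At the end, for the whole second after the job is handed in: The dial rests in the fifth click up from its bottom stop (cutter tip 30.5 mm above the plate's underside, within 0.1 mm, a third of a click), and the isolator is off (handle past 0.95 rad) (all of step 3 and value of joint isolator above 0.95 rad); the robot touches nothing.
It fails at once if the block plane is pushed more than 20 mm (distance of block_plane from where it was at the start of the episode above 0.02 m).
It fails at once if the wood frame is pushed more than 20 mm (distance of wood_frame from where it was at the start of the episode above 0.02 m).
It fails at once if the glue bottle is pushed more than 20 mm (distance of glue_bottle from where it was at the start of the episode above 0.02 m).
It fails at once if the offcut is pushed more than 20 mm (distance of offcut from where it was at the start of the episode above 0.02 m).
It also fails if it takes over 72 s, if anything falls off the work surface, if the arm or the gripper's body presses on something with over 40 N, if the wrist force passes 120 N, or if a joint passes its speed limit or range.

## Robot

A 6-joint arm with a two-finger parallel gripper is mounted at the origin on the work surface. World frame = base frame: x ahead of the robot, y to its left, z up, the work surface at z = 0. Lengths are in m, angles in rad, forces in N, time in s.
With the tool pointing down it reaches from about 0.3 to 0.775 m from the base axis. Payload 14.6 kg.
Tool frame: the origin (TCP) lies between the finger pads; the fingertips stand 8 mm ahead of it and the grasp point (between the pads) lies 11 mm behind it; x points along the fingers, y is the direction in which the jaws open and shut, and the axes are right-handed (so a half turn about x gives the same grasp; the last joint's range is limited). The gripper opens to 94 mm and grips with 3 to 60 N. Pads are 16 mm wide; open, the fingers measure 119 mm over their backs; the gripper's body (75 mm by 177 mm) begins 78 mm behind the grasp point.
Start: joints at [-1.258, 0.3, 1.521, -0, 1.321, -0.067], TCP at [0.204, -0.511, 0.213] pointing down, gripper open.
Joint ranges: [-3.03, 3.03], [-0.79, 2.21], [0.23, 2.52], [-1.04, 4.18], [0, 3.07], [-2.55, 2.55]. Speed limits (rad/s): [2.22, 2.22, 2.57, 3.14, 3.14, 3.14].

## Interface

Orientations are given as [roll, pitch, yaw] about the fixed x, y, z axes, in that order (R = Rz(yaw) Ry(pitch) Rx(roll)).
In Python, from station import ctrl gives the robot as it stands.
- The arm moves only by the shell command python3 -m creep 'ROWS' [FORCE]. ROWS is a JSON object of lists of equal length, an entry for each row: "hand": the closure, from -1 (fully open) to 1 (shut); "slide": the shift along the tool's x, y, z in m, a list of three; "spin": the turn about the tool's x in degrees. A call has 1 to 12 rows; each row is the pose to reach, as a shift and turn from the pose commanded when the call began, along the tool's axes at that moment; what a row does not reach only later rows make up. A row lasts 1/12 s, in which the tool goes at most 41.7 mm and 7.16 degrees, less where a joint would pass 70% of its speed; a pose out of reach is approached as far as the arm can. A call with a gripper value outside its range is refused whole. The fingers move at their own pace and stop on an object; FORCE is the grip in N (left out, the last holds). Time passes only in rows, so rows that repeat a pose let the fingers close. It gives the time, the measured TCP pose, the force and the opening at its end, in the units of the state.
- ctrl.get_obs(): the state, without advancing time (a new reading comes with each control period).
- ctrl.camera(name): name is "scene" or "top" or "wrist"; returns the picture (420x560x3 uint8, red, green, blue); there is no depth.
- ctrl.calibration(name): a dict with "K" (3x3 intrinsics, pixels), "R" (3x3) and "t" (3): a world point X has camera coordinates R X + t. Camera axes: x right, y down, z forward; pixel columns grow to the right and rows downward; lengths in m; the calibration is good to about 2 mm. A picture is of the moment at which its call begins: read the wrist's pose just before it. calibration takes no time and is no camera call; for the wrist camera it gives the pose at the moment of the call.
- ctrl.hand_in(): hands the job in, once; it reports no verdict.
The state is a dict: "time_s": time; "qpos": joint angles; "joint_vel": joint speeds; "tau": joint torques, N m; "ee_pos": TCP position; "eef_rot": TCP orientation; "force": force on the tool from outside, world axes, zero at the start; "moment": the same for the moment, N m; "grip_width": finger opening in m.
Only numpy, scipy, OpenCV 4.12 (cv2) and the standard library are available. Lean on these libraries where they do the work, as an engineer would, in place of code of your own. Each camera call takes 0.05 s, during which the arm holds its last target.

## Working session

There is one attempt and no reset: what is moved stays moved. The work goes in short steps, Python scripts to look and compute and a shell command to move; the robot and the scene stay as the last step left them, time stands still between calls to the robot, and variables do not carry over. Pictures are saved under pics/ and viewed, and the job is handed in when it is done.

```bash
ls; mkdir -p pics; python3 - <<'E'
from station import ctrl
import cv2
print(ctrl.get_obs())
for n in ["scene","top"]:
    cv2.imwrite(f"pics/{n}0.png",ctrl.camera(n)[:,:,::-1]); c=ctrl.calibration(n); print(n,c)
E
```

```text
pics
{'time_s': 0.0, 'qpos': array([-1.25757238e+00,  3.00467854e-01,  1.52160786e+00, -3.53749720e-05,
        1.32065099e+00, -6.66212354e-02]), 'joint_vel': array([ 3.57417622e-04, -3.43260132e-04, -1.47367558e-03, -1.11825738e-03,
        1.59680063e-04,  8.23225867e-05]), 'tau': array([ 3.85137264e-04, -5.31808949e+01, -3.52735305e+01,  7.08678877e-02,
        2.44425447e-02, -1.12758078e-04]), 'ee_pos': array([ 0.2038272 , -0.51056496,  0.21287677]), 'eef_rot': array([-1.6072128 ,  1.56966176,  1.91423381]), 'force': array([0.4857826 , 0.05354502, 0.21715011]), 'moment': array([-0.04313811,  0.03156452,  0.02850856]), 'grip_width': 0.09425448326342248}
scene {'K': array([[431.76474209,   0.        , 286.78529786],
       [  0.        , 431.76474209, 212.02677886],
       [  0.        ,   0.        ,   1.        ]]), 'R': array([[-0.58484567,  0.81095703,  0.01744257],
       [ 0.60397682,  0.44972831, -0.65799426],
       [-0.54144949, -0.37429019, -0.7528209 ]]), 't': array([ 0.37238826, -0.33879659,  1.46667982])}
top {'K': array([[488.01423106,   0.        , 287.71239766],
       [  0.        , 488.01423106, 208.74273554],
       [  0.        ,   0.        ,   1.        ]]), 'R': array([[ 2.78980298e-02, -9.99602163e-01,  4.14910639e-03],
       [-9.88259232e-01, -2.82047384e-02, -1.50160526e-01],
       [ 1.50217812e-01,  8.87901492e-05, -9.88652923e-01]]), 't': array([-0.00741853,  0.65019745,  1.30640579])}
```

View pics/scene0.png

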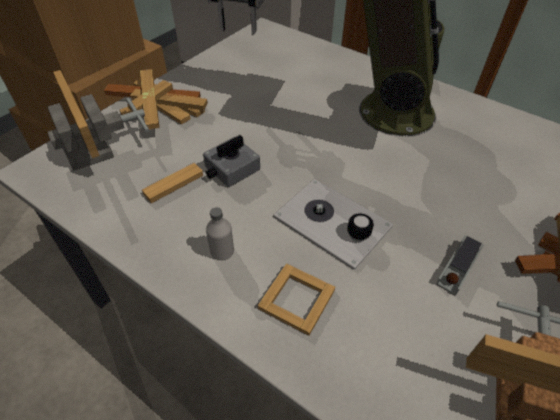

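View pics/top0.png

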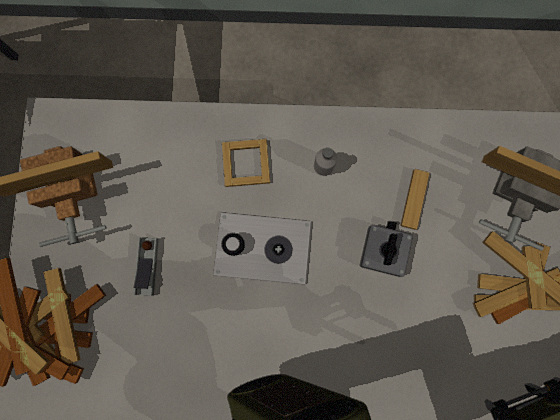

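The top view shows the isolator near (390,248), the dial at (233,244) and the cutter at (279,249). The offcut is at (416,198), the bottle at (327,160), the frame at (246,162) and the plane at (147,266). Next I'll enlarge these areas.

```bash
python3 - <<'E'
import cv2,numpy as np
t=cv2.imread("pics/top0.png");s=cv2.imread("pics/scene0.png")
def crop(im,x,y,w,h,f):return cv2.resize(im[y:y+h,x:x+w],None,fx=f,fy=f,interpolation=cv2.INTER_CUBIC)
a=crop(t,350,205,80,80,5);b=crop(t,205,205,80,80,5)
c=crop(s,195,125,80,80,5);d=crop(s,320,190,80,80,5)
im=np.hstack([a,b]);cv2.imwrite("pics/ct.png",np.clip(im*1.8,0,255).astype('uint8'))
im=np.hstack([c,d]);cv2.imwrite("pics/cs.png",np.clip(im*1.8,0,255).astype('uint8'))
E
```

```text
(no output)
```

View pics/ct.png

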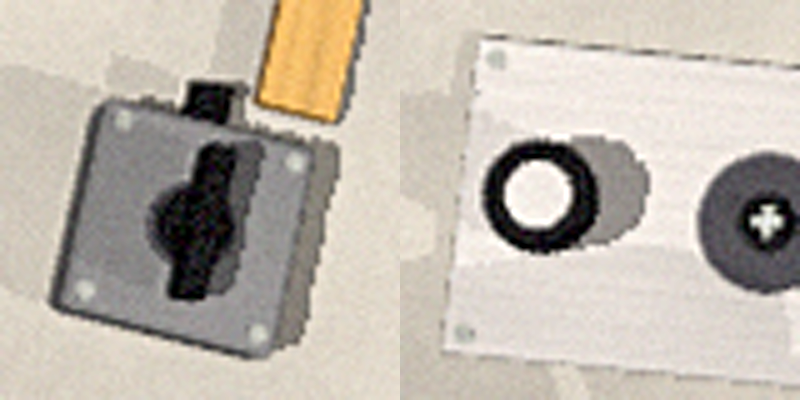

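View pics/cs.png

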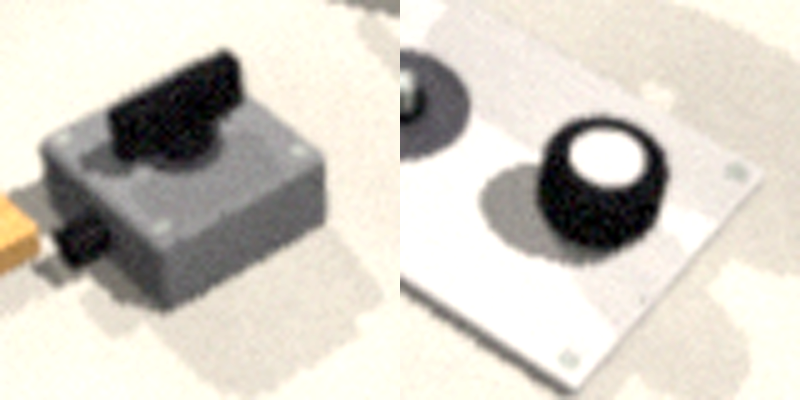

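```bash
cat > h.py <<'E'
from station import ctrl
import numpy as np, cv2
def P(n,c=None):
    c=c or ctrl.calibration(n); return c["K"]@np.c_[c["R"],c["t"]]
def tri(P1,a,P2,b):
    X=cv2.triangulatePoints(P1,P2,np.array(a,float).reshape(2,1),np.array(b,float).reshape(2,1)).ravel();return X[:3]/X[3]
def onz(P,p,z):
    A=np.c_[P[:,0],P[:,1],-np.array([p[0],p[1],1])];return np.linalg.solve(A,-(P[:,2]*z+P[:,3]))[:2]
def proj(P,X):
    v=P@np.r_[X,1];return v[:2]/v[2]
E
python3 - <<'E'
from h import *
T=P("top");S=P("scene")
print("iso",tri(T,(390.6,249.4),S,(229.4,142)), onz(T,(390.6,249.4),.1))
print("dial",tri(T,(232.6,243.8),S,(361.4,221)), onz(T,(232.6,243.8),.064),onz(S,(361.4,221),.064))
a=onz(T,(350+188/5,205+300/5),.1);b=onz(T,(350+220/5,205+145/5),.1);print(a,b,np.degrees(np.arctan2(*(b-a)[::-1])),np.linalg.norm(b-a))
# plate corners crop b: (480,38),(445,350)
a=onz(T,(205+45/5,205+350/5),.012);b=onz(T,(205+80/5,205+38/5),.012);print(a,b,np.degrees(np.arctan2(*(b-a)[::-1])))
# enclosure
for p in [(100,100),(310,140),(55,305),(268,355)]: print(onz(T,(350+p[0]/5,205+p[1]/5),.055))
o=ctrl.get_obs();from scipy.spatial.transform import Rotation as R
print(R.from_euler("xyz",o["eef_rot"]).as_matrix().round(3))
E
```

```text
iso [ 0.54238523 -0.26517503  0.09699898] [ 0.54160038 -0.26373134]
dial [0.54703341 0.15900135 0.06254977] [0.54735133 0.15785622] [0.54759937 0.16062939]
[ 0.50040261 -0.25568774] [ 0.5826947  -0.27291245] -11.822009894846662 0.08407543155351707
[0.46266044 0.21165811] [0.63925061 0.20064053] -3.570096834212367
[ 0.61045798 -0.21681905]
[ 0.59160792 -0.3323111 ]
[ 0.4975493  -0.19263172]
[ 0.47383901 -0.30830666]
[[-0.     0.371 -0.929]
 [ 0.001 -0.929 -0.371]
 [-1.    -0.001 -0.   ]]
```

```bash
python3 -m creep '{"hand":[-1,-1,-1,-1,-1,-1,-1,-1,-1,-1,-1,-1],"slide":[[0,-0.008,-0.03],[0,-0.017,-0.065],[0,-0.026,-0.1],[0,-0.035,-0.138],[0,-0.045,-0.176],[0,-0.055,-0.214],[0,-0.065,-0.252],[0,-0.075,-0.29],[0,-0.084,-0.328],[0,-0.093,-0.366],[0,-0.104,-0.406],[0,-0.104,-0.406]],"spin":[3,6,9,12,15,18,21,24,27,30,33,34]}' 60
python3 - <<'E'
from h import *
o=ctrl.get_obs();print(o["ee_pos"],o["qpos"],o["eef_rot"])
c=ctrl.calibration("wrist");np.savez("w1.npz",P=P("wrist",c));cv2.imwrite("pics/w1.png",ctrl.camera("wrist")[:,:,::-1])
E
```

```text
time_s: 1.1
ee_pos: [0.5463, -0.2593, 0.2126]
eef_rot: [-1.24, 1.57, 1.69]
force: [-0.3, -0.2, -0.6]
grip_width: 0.094
[ 0.54626178 -0.25925236  0.21258412] [-5.04133712e-01  4.23682181e-01  1.35568513e+00  1.05703915e-03
  1.36296845e+00  1.27837908e+00] [-1.24005747  1.56952283  1.68960023]
```

View pics/w1.png

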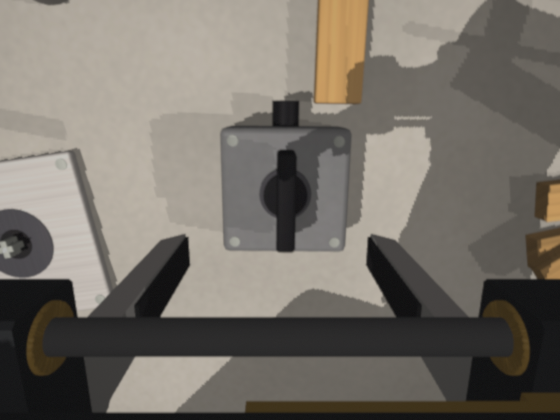

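The wrist view shows the bar handle running along column 286 from row 150 to row 252. The enclosure corners are at (222,128), (350,128), (346,250) and (225,250). The handle is upright in the picture, so the yaw is right to within about a degree.

```bash
python3 - <<'E'
from h import *
W=np.load("w1.npz")["P"];T=P("top");S=P("scene")
a=onz(W,(286.5,151),.101);b=onz(W,(285.5,252),.101);print(a,b,(a+b)/2,np.degrees(np.arctan2(*(a-b)[::-1])),np.linalg.norm(a-b))
print(tri(W,(286,201.5),T,(390.6,249.4)),tri(W,(286,201.5),S,(229.4,142)))
print("tcp in img",proj(W,ctrl.get_obs()["ee_pos"]))
from scipy.spatial.transform import Rotation as R
o=ctrl.get_obs();M=R.from_euler("xyz",o["eef_rot"]).as_matrix();print(M.round(3),np.degrees(np.arctan2(M[1,1],M[0,1])))
im=cv2.imread("pics/w1.png")[110:270,210:370];cv2.imwrite("pics/w1c.png",np.clip(cv2.resize(im,None,fx=3.7,fy=3.7,interpolation=2)*1.8,0,255).astype('uint8'))
for c in [[.5434,-.2625]]: print(M.T@(np.r_[c,.087]-o["ee_pos"]))
E
```

```text
[ 0.58674927 -0.2751945 ] [ 0.50473655 -0.25727632] [ 0.54574291 -0.26623541] -12.324354743762527 0.08394729238848139
[ 0.5429046  -0.26661597  0.08514285] [ 0.54518833 -0.26556222  0.09840173]
tcp in img [281.63300494 261.13754924]
[[-0.001 -0.211 -0.978]
 [ 0.001 -0.978  0.211]
 [-1.    -0.001  0.001]] -102.15361789440874
[0.1254853  0.00150886 0.0003922 ]
```

View pics/w1c.png

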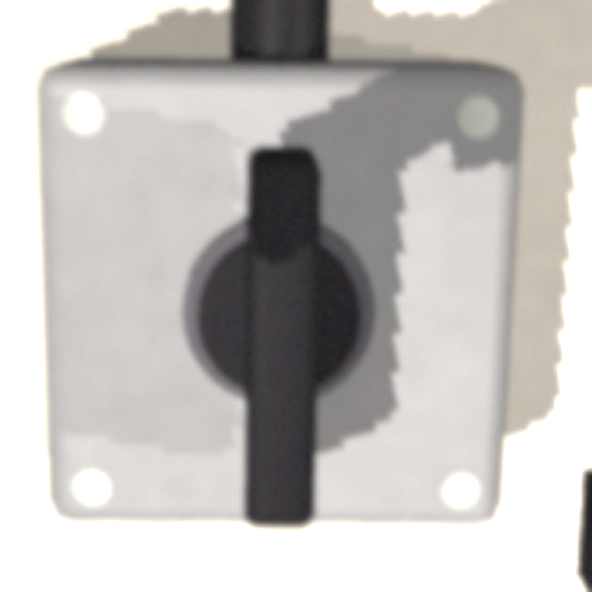

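```bash
python3 -m creep '{"hand":[-1,-1,-1,-1,-1,-1],"slide":[[0.03,0.0055,0.001],[0.06,0.0055,0.001],[0.095,0.0055,0.001],[0.12,0.0055,0.001],[0.134,0.0055,0.001],[0.134,0.0055,0.001]],"spin":[0,0,0,0,0,0]}'
python3 -m creep '{"hand":[0,0.4,1,1,1,1,1,1],"slide":[[0,0,0],[0,0,0],[0,0,0],[0,0,0],[0,0,0],[0,0,0],[0,0,0],[0,0,0]],"spin":[0,0,0,0,0,0,0,0]}' 60
python3 - <<'E'
from h import *
o=ctrl.get_obs();print(o["ee_pos"],o["force"],o["moment"])
E
```

```text
time_s: 1.65
ee_pos: [0.538, -0.2688, 0.0759]
eef_rot: [-0.284, 1.565, 2.644]
force: [0.9, 1.0, -0.2]
grip_width: 0.0942
time_s: 2.32
ee_pos: [0.5403, -0.2688, 0.0796]
eef_rot: [2.728, 1.571, -0.627]
force: [0.7, -0.8, -0.1]
grip_width: 0.044
[ 0.54031104 -0.26884545  0.07957327] [ 0.68240362 -0.81559295 -0.09115197] [ 0.03392885  0.02151915 -0.05929809]
```

```bash
python3 -m creep '{"hand":[0.3,0.3,0.3,0.3],"slide":[[0,-0.003,-0.002],[0,-0.005,-0.003],[0,-0.005,-0.003],[0,-0.005,-0.003]],"spin":[0,0,0,0]}'
python3 - <<'E'
from h import *
o=ctrl.get_obs();print(o["ee_pos"],o["force"],o["moment"])
c=ctrl.calibration("wrist");np.savez("w2.npz",P=P("wrist",c));im=ctrl.camera("wrist")[:,:,::-1];cv2.imwrite("pics/w2.png",np.clip(im*1.8,0,255).astype('uint8'))
E
```

```text
time_s: 2.65
ee_pos: [0.5444, -0.2644, 0.0794]
eef_rot: [-0.841, 1.571, 2.087]
force: [-0.5, 0.2, -1.0]
grip_width: 0.0328
[ 0.54439651 -0.26439636  0.07940896] [-0.47354048  0.18721992 -1.03028594] [0.06065164 0.0175239  0.03427686]
```

View pics/w2.png

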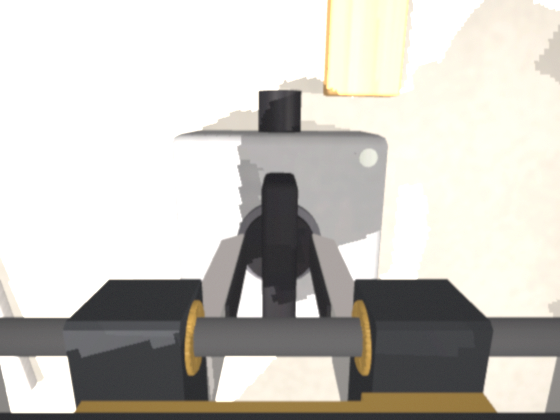

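The bar, at column 280, sits midway between the fingers at about columns 245 and 315. I'll close and turn in stages.

```bash
python3 - <<'E'
from h import *
W=np.load("w2.npz")["P"];print(onz(W,(279.5,174),.101)+0.042*np.array([-np.cos(np.radians(12.2)),np.sin(np.radians(12.2))]))
E
python3 -m creep '{"hand":[1,1,1,1,1,1],"slide":[[0,0,0],[0,0,0],[0,0,0],[0,0,0],[0,0,0],[0,0,0]],"spin":[0,0,0,0,0,0]}' 60
python3 -m creep '{"hand":[1,1,1,1,1,1],"slide":[[0,0,0],[0,0,0],[0,0,0],[0,0,0],[0,0,0],[0,0,0]],"spin":[-4,-8,-12,-16,-20,-20]}'
python3 - <<'E'
from h import *
o=ctrl.get_obs();print(o["ee_pos"],o["force"],o["moment"])
E
```

```text
[ 0.54884916 -0.26645971]
time_s: 3.2
ee_pos: [0.5442, -0.2649, 0.0794]
eef_rot: [1.571, 1.57, -1.784]
force: [-0.5, -3.0, -0.2]
grip_width: 0.0152
time_s: 3.7
ee_pos: [0.5442, -0.2649, 0.0795]
eef_rot: [1.328, 1.57, -1.675]
force: [-0.5, -4.5, -1.1]
grip_width: 0.0156
[ 0.54418294 -0.26489588  0.0794541 ] [-0.51397616 -4.49282893 -1.05543887] [-0.690771    0.17609291 -0.12177055]
```

```bash
cat > s.py <<'E'
from h import *
from scipy.spatial.transform import Rotation as R
o=ctrl.get_obs();M=R.from_euler("xyz",o["eef_rot"]).as_matrix()
print("t",round(o["time_s"],2),"pos",o["ee_pos"].round(4),"jaw",round(np.degrees(np.arctan2(M[1,1],M[0,1])),2),"F",o["force"].round(1),"M",o["moment"].round(3),"w",round(o["grip_width"],4),"q6",round(o["qpos"][5],3))
E
python3 s.py
python3 -m creep '{"hand":[1,1,1,1,1,1],"slide":[[0,0,0],[0,0,0],[0,0,0],[0,0,0],[0,0,0],[0,0,0]],"spin":[-4,-8,-12,-16,-20,-20]}'
python3 s.py
python3 -m creep '{"hand":[1,1,1,1,1,1],"slide":[[0,0,0],[0,0,0],[0,0,0],[0,0,0],[0,0,0],[0,0,0]],"spin":[-4,-8,-12,-16,-19,-19]}'
python3 s.py
```

```text
t 3.7 pos [ 0.5442 -0.2649  0.0795] jaw -82.07 F [-0.5 -4.5 -1.1] M [-0.691  0.176 -0.122] w 0.0156 q6 0.919
time_s: 4.2
ee_pos: [0.5442, -0.2648, 0.0794]
eef_rot: [0.753, 1.57, -1.903]
force: [-0.4, -4.8, -0.2]
grip_width: 0.0156
t 4.2 pos [ 0.5442 -0.2648  0.0794] jaw -62.18 F [-0.4 -4.8 -0.2] M [-0.656  0.154  0.228] w 0.0156 q6 0.572
time_s: 4.7
ee_pos: [0.5442, -0.2648, 0.0795]
eef_rot: [0.653, 1.57, -1.673]
force: [-0.2, -5.0, 0.2]
grip_width: 0.0156
t 4.7 pos [ 0.5442 -0.2648  0.0795] jaw -43.31 F [-0.2 -5.   0.2] M [-0.597  0.212  0.296] w 0.0156 q6 0.243
```

```bash

python3 -m creep '{"hand":[1,1,1],"slide":[[0,0,0],[0,0,0],[0,0,0]],"spin":[-1,-2,-2]}'
python3 s.py
python3 -m creep '{"hand":[1,1,1],"slide":[[0,0,0],[0,0,0],[0,0,0]],"spin":[-1,-2,-2]}'
python3 s.py
```

```text
time_s: 4.95
ee_pos: [0.5442, -0.2648, 0.0795]
eef_rot: [1.708, 1.571, -0.587]
force: [-1.2, -5.1, -0.4]
grip_width: 0.0156
t 4.95 pos [ 0.5442 -0.2648  0.0795] jaw -41.52 F [-1.2 -5.1 -0.4] M [-0.756  0.2   -0.585] w 0.0156 q6 0.211
time_s: 5.2
ee_pos: [0.5442, -0.2649, 0.0795]
eef_rot: [2.625, 1.571, 0.364]
force: [-1.0, -4.7, -0.3]
grip_width: 0.0156
t 5.2 pos [ 0.5442 -0.2649  0.0795] jaw -39.51 F [-1.  -4.7 -0.3] M [-0.813  0.265 -1.125] w 0.0156 q6 0.176
```

The handle is against its stop: it turned 60° and the torque then climbed to -1.1 N m. I'll relax it, open and lift.

```bash

python3 -m creep '{"hand":[1,1,-1,-1,-1,-1,-1,-1,-1,-1],"slide":[[0,0,0],[0,0,0],[0,0,0],[0,0,0],[0,0,0],[0,0,0],[0,0,0],[0,0,0],[0,0,0],[0,0,0]],"spin":[1,3,3,3,3,3,3,3,3,3]}'
python3 -m creep '{"hand":[-1,-1,-1,-1,-1,-1],"slide":[[-0.02,0,0],[-0.04,0,0],[-0.07,0,0],[-0.1,0,0],[-0.13,0,0],[-0.13,0,0]],"spin":[0,0,0,0,0,0]}'
python3 s.py
python3 - <<'E'
from h import *
from scipy.spatial.transform import Rotation as R
c=ctrl.calibration("wrist");im=ctrl.camera("wrist")[:,:,::-1];cv2.imwrite("pics/w3.png",np.clip(im*1.8,0,255).astype('uint8'))
o=ctrl.get_obs();M=R.from_euler("xyz",o["eef_rot"]).as_matrix();print(M.T@(np.array([.547,.159,.2])-o["ee_pos"]),o["qpos"])
E
```

```text
time_s: 6.03
ee_pos: [0.5443, -0.2646, 0.0795]
eef_rot: [-3.029, 1.571, 0.946]
force: [-0.1, 0.0, 0.3]
grip_width: 0.0657
time_s: 6.53
ee_pos: [0.5458, -0.2654, 0.2159]
eef_rot: [1.805, 1.562, -0.503]
force: [-0.3, -1.3, 1.0]
grip_width: 0.094
t 6.53 pos [ 0.5458 -0.2654  0.2159] jaw -42.24 F [-0.3 -1.3  1. ] M [ 0.019  0.001 -0.001] w 0.094 q6 0.224
[ 0.01151178 -0.2838008  -0.31519373] [-5.13023820e-01  4.23429028e-01  1.35589005e+00  2.85974608e-05
  1.35670031e+00  2.24179755e-01]
```

View pics/w3.png

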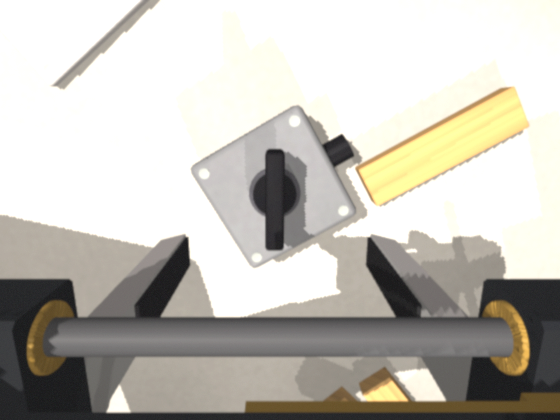

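The handle now stands at 60° to the enclosure, pointing along column 275, so it is off. Next is the dial.

```bash

python3 -m creep '{"hand":[-1,-1,-1,-1,-1,-1,-1,-1,-1,-1,-1,-1],"slide":[[0,-0.015,-0.02],[0,-0.04,-0.05],[0,-0.065,-0.08],[0,-0.09,-0.11],[0,-0.12,-0.14],[0,-0.15,-0.17],[0,-0.18,-0.2],[0,-0.21,-0.23],[0,-0.235,-0.26],[0,-0.26,-0.29],[0,-0.275,-0.307],[0,-0.283,-0.315]],"spin":[0,0,0,0,0,0,0,0,0,0,0,0]}'
python3 -m creep '{"hand":[-1,-1,-1,-1],"slide":[[0,0,0],[0,0,0],[0,0,0],[0,0,0]],"spin":[0,0,0,0]}'
python3 s.py
python3 - <<'E'
from h import *
c=ctrl.calibration("wrist");np.savez("w4.npz",P=P("wrist",c));im=ctrl.camera("wrist")[:,:,::-1];cv2.imwrite("pics/w4.png",np.clip(im*1.8,0,255).astype('uint8'))
E
```

```text
time_s: 7.58
ee_pos: [0.5458, 0.1616, 0.2081]
eef_rot: [-0.783, 1.569, -3.088]
force: [0.0, 0.2, 0.2]
grip_width: 0.0942
time_s: 7.92
ee_pos: [0.5467, 0.1573, 0.2094]
eef_rot: [0.109, 1.571, -2.201]
force: [0.8, -0.2, 0.0]
grip_width: 0.0942
t 7.92 pos [0.5467 0.1573 0.2094] jaw -42.34 F [ 0.8 -0.2  0. ] M [-0.015  0.002  0.021] w 0.0942 q6 0.955
```

View pics/w4.png

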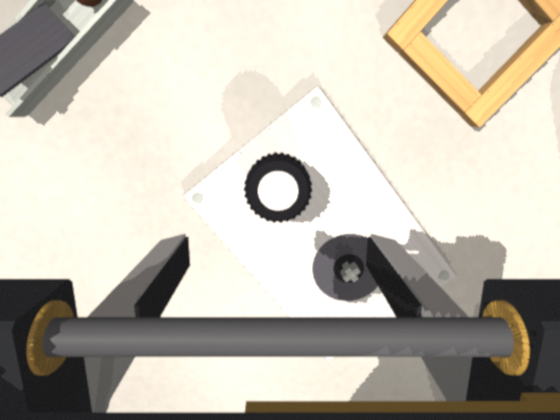

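The wrist view shows the dial's ring centred at about (278,187), with its white top at (278,190). The cutter is at (349,269). I'll triangulate the dial's place from this.

```bash
python3 - <<'E'
from h import *
W=np.load("w4.npz")["P"];T=P("top");S=P("scene")
im=cv2.imread("pics/w4.png");m=(im.min(2)>200).astype('uint8');
n,l,st,ce=cv2.connectedComponentsWithStats(m)
k=l[190,278];print(st[k],ce[k])
p=ce[k]
print(onz(W,p,.064),tri(W,p,T,(232.6,243.8)),tri(W,p,S,(361.4,221)))
E
```

```text
[ 258  171   40   39 1225] [277.58040816 190.34204082]
[0.54989687 0.15962098] [0.548238   0.15862433 0.05538539] [0.55018218 0.16094831 0.06707191]
```

```bash

python3 -m creep '{"hand":[-1,-1,-1,-1,-1,-1,-1,-1],"slide":[[0.02,0,-0.0026],[0.05,0,-0.0026],[0.085,0,-0.0026],[0.115,0,-0.0026],[0.14,0,-0.0026],[0.16,0,-0.0026],[0.173,0,-0.0026],[0.173,0,-0.0026]],"spin":[0,0,0,0,0,0,0,0]}'
python3 s.py
python3 - <<'E'
from h import *
c=ctrl.calibration("wrist");np.savez("w5.npz",P=P("wrist",c));im=ctrl.camera("wrist")[:,:,::-1];cv2.imwrite("pics/w5.png",np.clip(im*1.8,0,255).astype('uint8'))
print(proj(P("wrist",c),[.5485,.1592,.064]))
E
```

```text
time_s: 8.63
ee_pos: [0.547, 0.1596, 0.0338]
eef_rot: [-0.604, 1.566, -2.914]
force: [-1.1, -0.5, -1.5]
grip_width: 0.0943
t 8.63 pos [0.547  0.1596 0.0338] jaw -42.31 F [-1.1 -0.5 -1.5] M [-0.068 -0.069  0.038] w 0.0943 q6 0.958
[278.55794393 283.24727311]
```

View pics/w5.png

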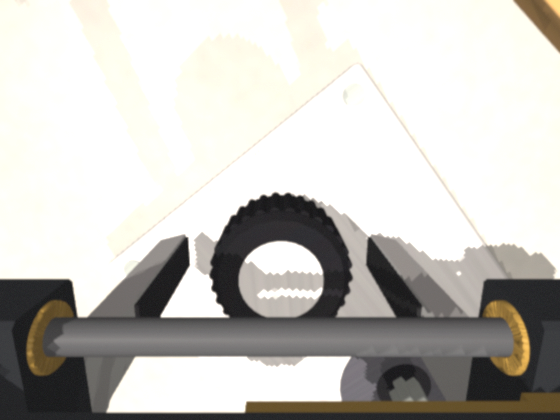

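The knob is centred at about (281,283) and the fingers at column 278, so it is within about 1 mm. Closing now.

```bash

python3 -m creep '{"hand":[0,0.2,0.4,0.6,1,1,1,1,1,1],"slide":[[0,0,0],[0,0,0],[0,0,0],[0,0,0],[0,0,0],[0,0,0],[0,0,0],[0,0,0],[0,0,0],[0,0,0]],"spin":[0,0,0,0,0,0,0,0,0,0]}' 60
python3 s.py
```

```text
time_s: 9.52
ee_pos: [0.5495, 0.1603, 0.0373]
eef_rot: [2.213, 1.568, -0.095]
force: [5.9, -5.3, 1.7]
grip_width: 0.059
t 9.52 pos [0.5495 0.1603 0.0373] jaw -42.25 F [ 5.9 -5.3  1.7] M [-0.783 -0.862  0.007] w 0.059 q6 0.958
```

```bash

python3 -m creep '{"hand":[1,1],"slide":[[0,0.001,0],[0,0.001,0]],"spin":[0,0]}' >/dev/null; python3 s.py
python3 -m creep '{"hand":[1,1],"slide":[[0,0,0],[0,0,0]],"spin":[-5,-5]}' >/dev/null; python3 s.py
python3 -m creep '{"hand":[1,1],"slide":[[0,0,0],[0,0,0]],"spin":[-5,-5]}' >/dev/null; python3 s.py
python3 -m creep '{"hand":[1,1],"slide":[[0,0,0],[0,0,0]],"spin":[-5,-5]}' >/dev/null; python3 s.py
python3 -m creep '{"hand":[1,1],"slide":[[0,0,0],[0,0,0]],"spin":[-5,-5]}' >/dev/null; python3 s.py
python3 -m creep '{"hand":[1,1],"slide":[[0,0,0],[0,0,0]],"spin":[-5,-5]}' >/dev/null; python3 s.py
python3 -m creep '{"hand":[1,1],"slide":[[0,0,0],[0,0,0]],"spin":[-5,-5]}' >/dev/null; python3 s.py
python3 -m creep '{"hand":[1,1],"slide":[[0,0,0],[0,0,0]],"spin":[-5,-5]}' >/dev/null; python3 s.py
python3 -m creep '{"hand":[1,1],"slide":[[0,0,0],[0,0,0]],"spin":[-5,-5]}' >/dev/null; python3 s.py
```

```text
t 9.68 pos [0.5496 0.1602 0.0373] jaw -42.25 F [ 0.7 -0.3  5.7] M [-0.031  0.034 -0.034] w 0.059 q6 0.957
t 9.85 pos [0.5496 0.1603 0.0373] jaw -36.98 F [ 1.3 -0.6  5.7] M [-0.029 -0.045 -0.42 ] w 0.0589 q6 0.865
t 10.02 pos [0.5495 0.1603 0.0373] jaw -31.97 F [0.3 0.3 5.4] M [ 0.14   0.007 -0.214] w 0.059 q6 0.778
t 10.18 pos [0.5495 0.1603 0.0373] jaw -26.95 F [-0.3 -0.6  5.9] M [ 0.137  0.094 -0.062] w 0.0586 q6 0.69
t 10.35 pos [0.5494 0.1602 0.0373] jaw -21.95 F [ 1.4 -1.8  6.5] M [0.017 0.257 0.009] w 0.0593 q6 0.603
t 10.52 pos [0.5494 0.1603 0.0373] jaw -16.95 F [ 0.2 -0.5  5.3] M [ 0.073  0.295 -0.009] w 0.0591 q6 0.515
t 10.68 pos [0.5493 0.1603 0.0373] jaw -11.95 F [ 0.5 -0.5  6.2] M [0.107 0.297 0.025] w 0.059 q6 0.428
t 10.85 pos [0.5493 0.1604 0.0373] jaw -6.98 F [0.3 0.6 7.7] M [ 0.176  0.333 -0.366] w 0.0592 q6 0.341
t 11.02 pos [0.5493 0.1603 0.0373] jaw -1.97 F [-0.7 -0.7  7.5] M [ 0.181  0.449 -0.243] w 0.0592 q6 0.254
```

```bash

python3 -m creep '{"hand":[1,1],"slide":[[0,0,0],[0,0,0]],"spin":[-5,-5]}' >/dev/null; python3 s.py
python3 -m creep '{"hand":[1,1],"slide":[[0,0,0],[0,0,0]],"spin":[-5,-5]}' >/dev/null; python3 s.py
python3 -m creep '{"hand":[1,1],"slide":[[0,0,0],[0,0,0]],"spin":[-5,-5]}' >/dev/null; python3 s.py
python3 -m creep '{"hand":[1,1],"slide":[[0,0,0],[0,0,0]],"spin":[-5,-5]}' >/dev/null; python3 s.py
python3 -m creep '{"hand":[1,1],"slide":[[0,0,0],[0,0,0]],"spin":[-5,-5]}' >/dev/null; python3 s.py
```

```text
t 11.18 pos [0.5493 0.1603 0.0373] jaw 3.04 F [-0.1  0.9  6.7] M [ 0.146  0.518 -0.083] w 0.0589 q6 0.166
t 11.35 pos [0.5493 0.1602 0.0373] jaw 8.05 F [-0.3 -0.5  7.8] M [0.031 0.541 0.019] w 0.0592 q6 0.079
t 11.52 pos [0.5492 0.1603 0.0373] jaw 13.05 F [-0.5 -1.3  8.4] M [0.1   0.553 0.01 ] w 0.0593 q6 -0.008
t 11.68 pos [0.5492 0.1603 0.0373] jaw 18.06 F [-0.5 -0.1  8. ] M [0.003 0.571 0.044] w 0.059 q6 -0.095
t 11.85 pos [0.5491 0.1604 0.0372] jaw 23.02 F [-0.9 -0.2  7.9] M [ 0.011  0.608 -0.366] w 0.059 q6 -0.182
```

```bash

python3 -m creep '{"hand":[1,1],"slide":[[0,0,0],[0,0,0]],"spin":[-2,-2]}' >/dev/null; python3 s.py
python3 -m creep '{"hand":[1,1],"slide":[[0,0,0],[0,0,0]],"spin":[-2,-2]}' >/dev/null; python3 s.py
```

```text
t 12.02 pos [0.5491 0.1603 0.0373] jaw 24.84 F [-1.2  0.4  8.5] M [ 0.07   0.683 -0.432] w 0.0589 q6 -0.214
t 12.18 pos [0.5491 0.1603 0.0372] jaw 26.85 F [-2.1  0.   7.6] M [ 0.005  0.722 -0.295] w 0.0592 q6 -0.249
```

```bash

python3 -m creep '{"hand":[1,1],"slide":[[0,0,0],[0,0,0]],"spin":[-5,-5]}' >/dev/null; python3 s.py
python3 -m creep '{"hand":[1,1],"slide":[[0,0,0],[0,0,0]],"spin":[-5,-5]}' >/dev/null; python3 s.py
python3 -m creep '{"hand":[1,1],"slide":[[0,0,0],[0,0,0]],"spin":[-5,-5]}' >/dev/null; python3 s.py
python3 -m creep '{"hand":[1,1],"slide":[[0,0,0],[0,0,0]],"spin":[-5,-5]}' >/dev/null; python3 s.py
python3 -m creep '{"hand":[1,1],"slide":[[0,0,0],[0,0,0]],"spin":[-3,-3]}' >/dev/null; python3 s.py
```

```text
t 12.35 pos [0.5492 0.1602 0.0373] jaw 32.04 F [-0.7 -1.2  7.5] M [ 0.003  0.715 -0.063] w 0.0588 q6 -0.34
t 12.52 pos [0.5491 0.1602 0.0372] jaw 37.05 F [-1.4 -0.9  8.3] M [-0.038  0.663 -0.006] w 0.0589 q6 -0.427
t 12.68 pos [0.5491 0.1602 0.0373] jaw 42.05 F [-1.5 -0.6  8. ] M [-0.077  0.714 -0.018] w 0.0587 q6 -0.514
t 12.85 pos [0.5491 0.1602 0.0373] jaw 47.06 F [-1.1 -1.1  8.3] M [-0.042  0.712  0.046] w 0.059 q6 -0.602
t 13.02 pos [0.5491 0.1602 0.0373] jaw 49.94 F [-2.2 -0.9  8.4] M [-0.117  0.697  0.019] w 0.0591 q6 -0.652
```

```bash

python3 -m creep '{"hand":[1,1],"slide":[[0,0,0],[0,0,0]],"spin":[-2,-2]}' >/dev/null; python3 s.py
python3 -m creep '{"hand":[1,1],"slide":[[0,0,0],[0,0,0]],"spin":[-2,-2]}' >/dev/null; python3 s.py
python3 -m creep '{"hand":[1,1],"slide":[[0,0,0],[0,0,0]],"spin":[-1,-1]}' >/dev/null; python3 s.py
```

```text
t 13.18 pos [0.5491 0.1602 0.0373] jaw 51.86 F [-1.7 -0.6  9. ] M [-0.112  0.729 -0.216] w 0.0594 q6 -0.686
t 13.35 pos [0.549  0.1602 0.0372] jaw 53.84 F [-1.6 -0.8  9.1] M [-0.106  0.789 -0.446] w 0.0588 q6 -0.72
t 13.52 pos [0.549  0.1602 0.0372] jaw 54.79 F [-2.7 -0.2  8.1] M [-0.173  0.86  -0.443] w 0.0587 q6 -0.737
```

```bash

python3 -m creep '{"hand":[1,1],"slide":[[0,0,0],[0,0,0]],"spin":[-2,-2]}' >/dev/null; python3 s.py
python3 -m creep '{"hand":[1,1],"slide":[[0,0,0],[0,0,0]],"spin":[-3,-3]}' >/dev/null; python3 s.py
python3 -m creep '{"hand":[1,1],"slide":[[0,0,0],[0,0,0]],"spin":[-5,-5]}' >/dev/null; python3 s.py
python3 -m creep '{"hand":[1,1],"slide":[[0,0,0],[0,0,0]],"spin":[-5,-5]}' >/dev/null; python3 s.py
python3 -m creep '{"hand":[1,1],"slide":[[0,0,0],[0,0,0]],"spin":[-5,-5]}' >/dev/null; python3 s.py
python3 -m creep '{"hand":[1,1],"slide":[[0,0,0],[0,0,0]],"spin":[-5,-5]}' >/dev/null; python3 s.py
```

```text
t 13.68 pos [0.5491 0.1602 0.0373] jaw 56.85 F [-2.  -0.1  8.7] M [-0.177  0.891 -0.322] w 0.0588 q6 -0.773
t 13.85 pos [0.5491 0.1602 0.0373] jaw 59.92 F [-1.1 -0.9  7.8] M [-0.123  0.781 -0.161] w 0.059 q6 -0.826
t 14.02 pos [0.5491 0.1601 0.0372] jaw 65.05 F [-1.3 -1.5  8.2] M [-0.098  0.79  -0.027] w 0.0592 q6 -0.916
t 14.18 pos [0.5491 0.1601 0.0373] jaw 70.05 F [-1.4 -1.   8.3] M [-0.101  0.865 -0.018] w 0.0593 q6 -1.003
t 14.35 pos [0.549  0.1601 0.0372] jaw 75.05 F [-2.1 -1.8  8.6] M [-0.105  0.866  0.002] w 0.0592 q6 -1.09
t 14.52 pos [0.549  0.1601 0.0373] jaw 80.05 F [-2.  -1.8  8.3] M [-0.078  0.865  0.01 ] w 0.0592 q6 -1.178
```

```bash

python3 -m creep '{"hand":[1,1],"slide":[[0,0,0],[0,0,0]],"spin":[-2,-2]}' >/dev/null; python3 s.py
python3 -m creep '{"hand":[1,1],"slide":[[0,0,0],[0,0,0]],"spin":[-2,-2]}' >/dev/null; python3 s.py
python3 -m creep '{"hand":[1,1],"slide":[[0,0,0],[0,0,0]],"spin":[-1,-1]}' >/dev/null; python3 s.py
```

```text
t 14.68 pos [0.549  0.1601 0.0372] jaw 81.81 F [-2.3 -1.2  8.6] M [-0.121  0.885 -0.787] w 0.0594 q6 -1.209
t 14.85 pos [0.549  0.1601 0.0372] jaw 83.71 F [-2.7 -2.3  9.2] M [-0.117  0.909 -1.921] w 0.059 q6 -1.242
t 15.02 pos [0.549  0.1601 0.0372] jaw 84.59 F [-2.4 -1.8  9.5] M [-0.116  0.945 -2.487] w 0.0594 q6 -1.258
```

That is the bottom stop, with torque at -2.5 N m. Now I'll go clockwise and count clicks.

```bash

python3 -m creep '{"hand":[1,1],"slide":[[0,0,0],[0,0,0]],"spin":[5,5]}' >/dev/null; python3 s.py
python3 -m creep '{"hand":[1,1],"slide":[[0,0,0],[0,0,0]],"spin":[5,5]}' >/dev/null; python3 s.py
python3 -m creep '{"hand":[1,1],"slide":[[0,0,0],[0,0,0]],"spin":[4,4]}' >/dev/null; python3 s.py
python3 -m creep '{"hand":[1,1],"slide":[[0,0,0],[0,0,0]],"spin":[4,4]}' >/dev/null; python3 s.py
python3 -m creep '{"hand":[1,1],"slide":[[0,0,0],[0,0,0]],"spin":[4,4]}' >/dev/null; python3 s.py
python3 -m creep '{"hand":[1,1],"slide":[[0,0,0],[0,0,0]],"spin":[4,4]}' >/dev/null; python3 s.py
python3 -m creep '{"hand":[1,1],"slide":[[0,0,0],[0,0,0]],"spin":[4,4]}' >/dev/null; python3 s.py
```

```text
t 15.18 pos [0.549  0.1601 0.0373] jaw 79.44 F [-1.7 -0.9  8.7] M [-0.063  0.878 -0.045] w 0.0589 q6 -1.167
t 15.35 pos [0.549  0.1601 0.0372] jaw 74.46 F [-2.7 -1.1  8.8] M [-0.078  0.848 -0.04 ] w 0.059 q6 -1.08
t 15.52 pos [0.549  0.1601 0.0372] jaw 70.52 F [-2.9 -1.3  9.5] M [-0.083  0.789 -0.03 ] w 0.0592 q6 -1.011
t 15.68 pos [0.549  0.1601 0.0372] jaw 66.52 F [-2.8 -2.   7.7] M [-0.056  0.839  0.001] w 0.0588 q6 -0.941
t 15.85 pos [0.5491 0.1601 0.0372] jaw 62.52 F [-2.2 -1.8  9.3] M [-0.059  0.805 -0.001] w 0.059 q6 -0.872
t 16.02 pos [0.5491 0.1602 0.0373] jaw 58.53 F [-3.  -1.2  9.2] M [-0.068  0.75   0.048] w 0.0589 q6 -0.802
t 16.18 pos [0.5491 0.1601 0.0372] jaw 54.56 F [-1.7 -1.8  7.8] M [0.042 0.74  0.371] w 0.0592 q6 -0.732
```

```bash

python3 -m creep '{"hand":[1,1],"slide":[[0,0,0],[0,0,0]],"spin":[5,5]}' >/dev/null; python3 s.py
python3 -m creep '{"hand":[1,1],"slide":[[0,0,0],[0,0,0]],"spin":[5,5]}' >/dev/null; python3 s.py
python3 -m creep '{"hand":[1,1],"slide":[[0,0,0],[0,0,0]],"spin":[5,5]}' >/dev/null; python3 s.py
python3 -m creep '{"hand":[1,1],"slide":[[0,0,0],[0,0,0]],"spin":[5,5]}' >/dev/null; python3 s.py
python3 -m creep '{"hand":[1,1],"slide":[[0,0,0],[0,0,0]],"spin":[5,5]}' >/dev/null; python3 s.py
python3 -m creep '{"hand":[1,1],"slide":[[0,0,0],[0,0,0]],"spin":[5,5]}' >/dev/null; python3 s.py
python3 -m creep '{"hand":[1,1],"slide":[[0,0,0],[0,0,0]],"spin":[5,5]}' >/dev/null; python3 s.py
python3 -m creep '{"hand":[1,1],"slide":[[0,0,0],[0,0,0]],"spin":[5,5]}' >/dev/null; python3 s.py
python3 -m creep '{"hand":[1,1],"slide":[[0,0,0],[0,0,0]],"spin":[5,5]}' >/dev/null; python3 s.py
python3 -m creep '{"hand":[1,1],"slide":[[0,0,0],[0,0,0]],"spin":[5,5]}' >/dev/null; python3 s.py
python3 -m creep '{"hand":[1,1],"slide":[[0,0,0],[0,0,0]],"spin":[5,5]}' >/dev/null; python3 s.py
python3 -m creep '{"hand":[1,1],"slide":[[0,0,0],[0,0,0]],"spin":[5,5]}' >/dev/null; python3 s.py
```

```text
t 16.35 pos [0.5491 0.1602 0.0373] jaw 49.48 F [-2.  -0.7  8.2] M [-0.053  0.721  0.209] w 0.0591 q6 -0.644
t 16.52 pos [0.5491 0.1602 0.0373] jaw 44.47 F [-1.9 -1.3  7.3] M [-0.134  0.733 -0.015] w 0.0588 q6 -0.556
t 16.68 pos [0.5491 0.1602 0.0372] jaw 39.47 F [-2.9 -0.1  8.5] M [ 0.19   0.856 -0.036] w 0.0589 q6 -0.469
t 16.85 pos [0.5491 0.1602 0.0373] jaw 34.47 F [-1.6 -0.6  7.4] M [-0.006  0.731 -0.01 ] w 0.0591 q6 -0.382
t 17.02 pos [0.5491 0.1602 0.0372] jaw 29.47 F [-1.1 -0.6  7.9] M [ 0.017  0.663 -0.021] w 0.0592 q6 -0.295
t 17.18 pos [0.5492 0.1602 0.0373] jaw 24.5 F [-1.4 -2.2  8.3] M [0.007 0.55  0.354] w 0.0589 q6 -0.208
t 17.35 pos [0.5492 0.1602 0.0373] jaw 19.48 F [-1.  -2.1  7.1] M [0.008 0.587 0.097] w 0.059 q6 -0.12
t 17.52 pos [0.5492 0.1603 0.0373] jaw 14.47 F [-1.7 -0.3  8.4] M [-0.001  0.551 -0.067] w 0.0587 q6 -0.033
t 17.68 pos [0.5492 0.1603 0.0373] jaw 9.46 F [-0.1 -4.   7.3] M [-0.438  0.49   0.063] w 0.0591 q6 0.054
t 17.85 pos [0.5492 0.1603 0.0373] jaw 4.46 F [-1.2 -0.4  7.2] M [ 0.11   0.514 -0.067] w 0.0588 q6 0.142
t 18.02 pos [0.5493 0.1603 0.0373] jaw -0.54 F [-1.5 -0.2  6.7] M [ 0.132  0.483 -0.002] w 0.0593 q6 0.229
t 18.18 pos [0.5493 0.1602 0.0373] jaw -5.51 F [-0.2 -1.9  6.5] M [0.037 0.398 0.369] w 0.0587 q6 0.316
```

Bumps so far are at 54.6, 24.5 and -5.5, and the third is under way.

```bash

python3 -m creep '{"hand":[1,1],"slide":[[0,0,0],[0,0,0]],"spin":[5,5]}' >/dev/null; python3 s.py
python3 -m creep '{"hand":[1,1],"slide":[[0,0,0],[0,0,0]],"spin":[5,5]}' >/dev/null; python3 s.py
python3 -m creep '{"hand":[1,1],"slide":[[0,0,0],[0,0,0]],"spin":[5,5]}' >/dev/null; python3 s.py
python3 -m creep '{"hand":[1,1],"slide":[[0,0,0],[0,0,0]],"spin":[5,5]}' >/dev/null; python3 s.py
python3 -m creep '{"hand":[1,1],"slide":[[0,0,0],[0,0,0]],"spin":[5,5]}' >/dev/null; python3 s.py
python3 -m creep '{"hand":[1,1],"slide":[[0,0,0],[0,0,0]],"spin":[5,5]}' >/dev/null; python3 s.py
python3 -m creep '{"hand":[1,1],"slide":[[0,0,0],[0,0,0]],"spin":[5,5]}' >/dev/null; python3 s.py
python3 -m creep '{"hand":[1,1],"slide":[[0,0,0],[0,0,0]],"spin":[5,5]}' >/dev/null; python3 s.py
python3 -m creep '{"hand":[1,1],"slide":[[0,0,0],[0,0,0]],"spin":[5,5]}' >/dev/null; python3 s.py
python3 -m creep '{"hand":[1,1],"slide":[[0,0,0],[0,0,0]],"spin":[5,5]}' >/dev/null; python3 s.py
python3 -m creep '{"hand":[1,1],"slide":[[0,0,0],[0,0,0]],"spin":[5,5]}' >/dev/null; python3 s.py
python3 -m creep '{"hand":[1,1],"slide":[[0,0,0],[0,0,0]],"spin":[5,5]}' >/dev/null; python3 s.py
```

```text
t 18.35 pos [0.5493 0.1603 0.0373] jaw -10.52 F [-0.7 -0.6  6.3] M [0.091 0.355 0.146] w 0.0591 q6 0.403
t 18.52 pos [0.5494 0.1603 0.0373] jaw -15.53 F [ 0.7 -0.3  6.2] M [ 0.09   0.256 -0.027] w 0.0593 q6 0.491
t 18.68 pos [0.5494 0.1603 0.0373] jaw -20.53 F [1.  1.7 6.2] M [ 0.519  0.171 -0.03 ] w 0.059 q6 0.578
t 18.85 pos [0.5495 0.1603 0.0373] jaw -25.54 F [0.5 0.3 6.1] M [ 0.106  0.18  -0.042] w 0.0589 q6 0.665
t 19.02 pos [0.5495 0.1603 0.0373] jaw -30.53 F [ 0.5 -0.1  6.1] M [0.077 0.181 0.006] w 0.0586 q6 0.753
t 19.18 pos [0.5495 0.1602 0.0373] jaw -35.5 F [ 0.8 -2.3  7.1] M [0.004 0.136 0.451] w 0.0594 q6 0.839
t 19.35 pos [0.5495 0.1602 0.0373] jaw -40.52 F [ 0.6 -2.2  5.9] M [-0.058  0.048  0.144] w 0.0589 q6 0.927
t 19.52 pos [0.5496 0.1602 0.0373] jaw -45.53 F [ 1.4 -0.9  5.6] M [-0.004 -0.067  0.032] w 0.059 q6 1.014
t 19.68 pos [0.5496 0.1601 0.0373] jaw -50.54 F [ 2.6 -0.1  5.2] M [ 0.128 -0.225 -0.004] w 0.0593 q6 1.102
t 19.85 pos [0.5496 0.1601 0.0373] jaw -55.53 F [ 1.  -2.3  4.8] M [-0.212 -0.104  0.038] w 0.0589 q6 1.189
t 20.02 pos [0.5497 0.1601 0.0373] jaw -60.53 F [ 0.9 -1.9  6.1] M [-0.28  -0.08   0.005] w 0.0589 q6 1.276
t 20.18 pos [0.5496 0.16   0.0373] jaw -65.5 F [ 1.2 -2.5  5.1] M [-0.264 -0.104  0.389] w 0.0591 q6 1.363
```

```bash

python3 -m creep '{"hand":[1,1],"slide":[[0,0,0],[0,0,0]],"spin":[5,5]}' >/dev/null; python3 s.py
python3 -m creep '{"hand":[1,1],"slide":[[0,0,0],[0,0,0]],"spin":[5,5]}' >/dev/null; python3 s.py
python3 -m creep '{"hand":[1,1],"slide":[[0,0,0],[0,0,0]],"spin":[5,5]}' >/dev/null; python3 s.py
python3 -m creep '{"hand":[1,1],"slide":[[0,0,0],[0,0,0]],"spin":[4,4]}' >/dev/null; python3 s.py
python3 -m creep '{"hand":[1,1,1],"slide":[[0,0,0],[0,0,0],[0,0,0]],"spin":[0,0,0]}' >/dev/null; python3 s.py
```

```text
t 20.35 pos [0.5497 0.16   0.0373] jaw -70.52 F [ 1.2 -2.8  5.4] M [-0.361 -0.109  0.189] w 0.0585 q6 1.45
t 20.52 pos [0.5497 0.16   0.0373] jaw -75.53 F [ 2.4 -2.2  4.9] M [-0.518 -0.24   0.024] w 0.0592 q6 1.538
t 20.68 pos [0.5497 0.1599 0.0373] jaw -80.53 F [ 0.9 -5.6  5.7] M [-0.724 -0.015 -0.066] w 0.0594 q6 1.625
t 20.85 pos [0.5497 0.1599 0.0373] jaw -84.47 F [ 2.6 -3.8  5.5] M [-0.645 -0.209 -0.02 ] w 0.059 q6 1.694
t 21.1 pos [0.5497 0.1599 0.0373] jaw -84.24 F [ 1.7 -3.5  5.6] M [-0.654 -0.228  0.012] w 0.0591 q6 1.69
```

```bash

python3 -m creep '{"hand":[-1,-1,-1,-1,-1,-1,-1,-1,-1,-1,-1,-1],"slide":[[0,0,0],[0,0,0],[0,0,0],[0,0,0],[0,0,0],[0,0,0],[0,0,0],[0,0,0],[0,0,0],[0,0,0],[0,0,0],[0,0,0]],"spin":[0,0,0,0,0,0,0,0,0,0,0,0]}'; python3 s.py
python3 -m creep '{"hand":[-1,-1,-1,-1,-1,-1,-1,-1],"slide":[[-0.02,0,0],[-0.04,0,0],[-0.07,0,0],[-0.1,0,0],[-0.13,0,0],[-0.16,0,0],[-0.18,0,0],[-0.18,0,0]],"spin":[0,0,0,0,0,0,0,0]}'
python3 -m creep '{"hand":[-1,-1,-1],"slide":[[0,0,0],[0,0,0],[0,0,0]],"spin":[0,0,0]}'
python3 - <<'E'
from h import *
ims=[ctrl.camera(n)[:,:,::-1] for n in("scene","top")]
ims=[cv2.resize(i,(400,300)) for i in ims]+[]
cv2.imwrite("pics/end.png",np.clip(np.hstack(ims)*1.5,0,255).astype('uint8'))
w=ctrl.camera("wrist")[:,:,::-1];cv2.imwrite("pics/endw.png",np.clip(w*1.5,0,255).astype('uint8'))
E
```

```text
time_s: 22.1
ee_pos: [0.549, 0.1601, 0.0364]
eef_rot: [-2.614, 1.571, 0.628]
force: [-0.5, -0.1, -0.2]
grip_width: 0.0941
t 22.1 pos [0.549  0.1601 0.0364] jaw -84.24 F [-0.5 -0.1 -0.2] M [ 0.04  -0.008 -0.015] w 0.0941 q6 1.69
time_s: 22.77
ee_pos: [0.5503, 0.1604, 0.2212]
eef_rot: [-3.028, 1.564, 0.214]
force: [0.5, -0.6, 0.2]
grip_width: 0.0941
time_s: 23.02
ee_pos: [0.5485, 0.16, 0.2151]
eef_rot: [0.113, 1.569, -2.928]
force: [-0.3, -0.4, 0.4]
grip_width: 0.0942
```

View pics/end.png

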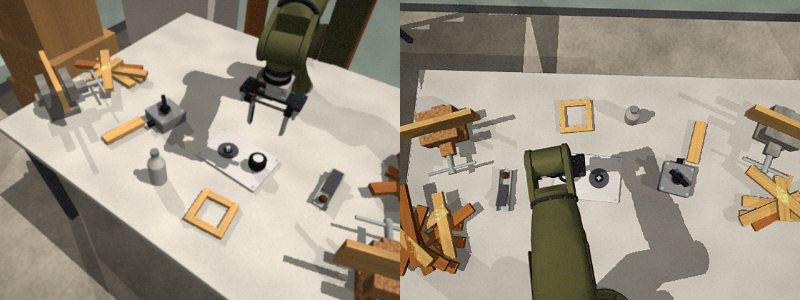

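View pics/endw.png

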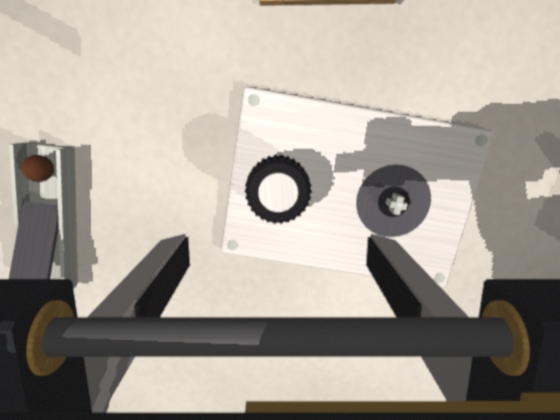

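The isolator handle is turned off, the hand is clear of the dial, and the loose things look unmoved. I'm handing in.

```bash
python3 -c "
from station import ctrl
print(ctrl.hand_in())"
```

```text
the job is handed in; nothing more can be done
None
```

The isolator is off and the dial should be resting in the fifth click up from its bottom stop. I handed the job in at about 23 s of the 72 s allowed; no verdict came back.

- **Isolator:** I turned the bar handle 60° anticlockwise until it met its stop, where the torque climbed to -1.1 N m. The pictures afterwards show it in the off position.
- **Down to the stop:** Winding the dial anticlockwise gave four torque bumps, 30° apart. It then met the rigid bottom stop, with torque up to -2.5 N m.
- **Up five clicks:** After about 24° of free play clockwise, I counted exactly five bumps, peaking near jaw angles 55, 25, -5, -35 and -65°. After the fifth, the torque fell to about zero and stayed there for 9°. I stopped about 7° before a sixth bump would start and let go.
- **Last checks:** The hand is open and about 18 cm above the dial, with no contact force. The block plane, frame, bottle and offcut look unmoved in the pictures.
- **Not checked:** I didn't measure the cutter height directly, because 0.3 mm a click is too fine for the cameras. The click count rests on torque alone.
- **Disagreements:** Position estimates from the different cameras differed by 2–4 mm, and the grips still centred well.

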